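# Heft two fixings boxes and clip the full one into its holder

## Robot

A 7-joint arm with a two-finger parallel gripper is mounted at the origin on the work surface. World frame = base frame: x ahead of the robot, y to its left, z up, the work surface at z = 0. Lengths are in mm, angles in rad, forces in N, time in s.
With the tool pointing down it reaches from about 400 to 875 mm from the base axis. Payload 4.4 kg.
Tool frame: the origin (TCP) lies midway between the tips of the shut fingers; the grasp point (between the pads) lies 19 mm behind it; x points along the fingers, y is the direction in which the jaws open and shut, and the axes are right-handed (so a half turn about x gives the same grasp; the last joint's range is limited). The gripper opens to 85 mm and grips with 20 to 120 N. Pads are 22 mm wide; open, the fingers measure 114 mm over their backs; the gripper's body (76 mm by 85 mm) begins 54 mm behind the grasp point. The pads swing forward as they close: fully open they stand 13 mm farther back than shut.
Start: joints at [-1.315, 0.628, 0.038, 1.517, -0.027, 0.996, -0.02], TCP at [205.555, 616.656, 231.313] pointing down, gripper open.
Joint ranges: [-3.06, 3.06], [-0.37, 2.12], [-1.25, 1.32], [0.18, 2.47], [-1.1, 4.24], [0.23, 1.98], [-2.94, 2.94]. Speed limits (rad/s): [2.57, 2.57, 3.14, 3.14, 3.14, 3.14, 3.14].

## Interface

Orientations are given as [roll, pitch, yaw] about the fixed x, y, z axes, in that order (R = Rz(yaw) Ry(pitch) Rx(roll)).
In Python, from cell import ctrl gives the robot as it stands.
- The arm moves only by the tool arm_command, never from a script. Its argument "series" is a list of rows, each a list of 7 numbers: the opening, from 0 (shut) to 1 (fully open), then the shift along the world's x, y, z in cm, then the turn, a rotation vector about the world's x, y, z in degrees. In form: [[claw, x, y, z, rx, ry, rz], ...]. A call has 1 to 20 rows; each row shifts and turns the commanded pose from where the row before left it; what a row does not reach is not made up. A row lasts 1/12 s, in which the tool goes at most 41.7 mm and 7.16 degrees, less where a joint would pass 70% of its speed; a pose out of reach is approached as far as the arm can. A call with a gripper value outside its range is refused whole. The fingers move at their own pace and stop on an object; the grip force is fixed at half the most. Time passes only in rows, so rows that do not move let the fingers close. It gives the time, the measured TCP pose, the force and the opening at its end, in the units of the state.
- ctrl.read_state(): the state, without advancing time (a new reading comes with each control period).
- ctrl.get_image(name): name is "scene" or "top" or "wrist"; returns the picture (480x640x3 uint8, blue, green, red); there is no depth.
- ctrl.calibration(name): a dict with "fovy" (degrees; the focal length in pixels is half the picture's height over the tangent of half this angle, whatever the lens; pixels are square), "cx", "cy" (the principal point, pixels), "cam_to_world" (4x4, takes a point from camera to world coordinates); the wrist camera has in their place "T_tool_cam" (4x4, takes a point from camera to tool coordinates, whose origin is the TCP and whose axes are the tool frame's). Camera axes: x right, y up, looking along -z (the intrinsics and any distortion apply to the point x, -y, -z); pixel columns grow to the right and rows downward; lengths in mm; the calibration is good to about 2 mm. A picture is of the moment at which its call begins: read the wrist's pose just before it. calibration takes no time and is no camera call.
- ctrl.finish_job(): hands the job in, once; it reports no verdict.
Trained networks look in the newest picture that a camera, given by its name, has taken for a name from the list of things; names that differ only in an ending like _2 or _b are one class to them, and where a whole thing is asked for, a point or a joint stands for the part that bears it (a point fixed in the world has none). Each returns a list of dicts, best first, with "conf" (0 to 1); they miss things now and then, are a little off and sometimes report something else, mostly with a low value. They report only what shows in the picture. A call takes as long as a camera call. They do not tell look-alikes from the thing itself.
- ctrl.spot_in(label, camera): "centre" ([x, y, z] in mm, in world coordinates, good to about 4 mm: the middle of the surface that is visible of it).
The state is a dict: "clock": time; "qpos": joint angles; "qd": joint speeds; "tau": joint torques, N m; "eef_pos": TCP position; "tool_rot": TCP orientation; "force": force on the tool from outside, world axes, zero at the start; "torque": the same for the moment, N m; "width": finger opening in mm.
Only numpy, scipy, OpenCV 4.12 (cv2) and the standard library are available. Lean on these libraries where they do the work, as an engineer would, in place of code of your own. Each camera call takes 0.05 s, during which the arm holds its last target.

## Task

The two closed fixings boxes look alike, but one is full and the other nearly empty: lift each to feel which is the heavier. Set the lighter one down in the black refill tray, and slide the heavier one gently along the bench rails of the box holder until it meets the end stop and the spring catch clicks into the groove in its side. Keep both boxes upright, do not drop or ram them, and leave the other things on the bench where they are.

Things in the scene. Friction and masses are not known exactly. Their poses are not given: they have to be found in the camera images.
- box_1_mid (a point): centre (31 mm above its base) of the box that starts on the left (+y): grey plastic, white lid, 100 long (x) x 54 wide (y) x 62 mm high. Sides flat above 26 mm; below, at mid-length of both long sides, a groove 18 wide, 4 deep. Ends alike. Weight hidden, under 0.75 kg in all; one of the two boxes, either, is heavier by 0.15 kg or more
- box_2_mid (a point): the same point of the second box, outwardly identical; it starts on the right (-y) of box_1
- holder: box holder screwed to the bench, open above; channel along its x axis; origin on the bench, on the centre line. Two rails 220 mm long (x -100 to +120), 57 mm apart inside, 7 mm high, bevelled outward above that up to 11 mm. The bench is the channel's floor. Nothing on it is higher than 24 mm (a box in it: fingers stay above 26 mm)
- holder_mouth (a point): open end of the channel, on the bench, x = -100 mm of the holder. Boxes slide in lengthwise towards +x, up to an upright stop plate clamped across the channel with its face 145 to 185 mm from this point: different each time, not measured. Until a box's leading end is 75 mm in, it meets nothing
- catch (a joint): leaf spring on an arm of the stop, -y side, 50 mm before the plate, reaching into the channel 13 to 23 mm above the bench. Value: m pressed aside: 0 free; 0.006 to 0.009 on a box's flat side; 0.0015 to 0.005 clicked into the groove of a box that has met the stop. Pushing past it takes some 1 to 6 N besides the box's friction on the bench
- tray: black refill tray fixed to the bench, open above, 170 (x) x 150 (y) mm outside, 16 mm high, walls and floor 4 mm thick; origin at the centre of its underside
- splicer: fibre fusion splicer, 165 x 150 x 115 mm, on the far part of the bench; leave alone; origin at the centre of its underside
- dispenser: white pump dispenser bottle, 62 mm in diameter, 116 mm high; leave alone; origin at the centre of its underside
- screwdriver: screwdriver lying on the bench on the robot's right; leave alone; origin on its underside
There are look-alikes about, which are no part of the job. What is shaped like the part that bears box_2_mid but pink is not meant. What is shaped like the part that bears box_1_mid but brown is not meant.

How it is judged (in metres and radians):
At the end, for the whole second after the job is handed in: Heavier box flat on the bench in the channel, lengthwise within 4 degrees, leaf clicked into its groove (catch 1.2 to 5.4 mm, so within about 5 mm of the stop); lighter box (the one under 3.6 N) upright and flat on the floor of the refill tray; both at rest (((y of box_1_mid in the frame of holder between -0.004 and 0.004 m and x of box_1_mid in the frame of holder between -0.012 and 0.042 m and height (world z) of box_1_mid below 0.034 m and angle between the x axis of box_1_mid and the x axis of holder, either way round below 0.07 rad and angle between each of box_1_mid, box_2_mid's own z axis and vertical below 0.06 rad and contact force between box_2 and tray between 0.6 and 3.6 N and x of box_2_mid in the frame of tray between -0.085 and 0.085 m and y of box_2_mid in the frame of tray between -0.075 and 0.075 m and height (world z) of box_2_mid below 0.038 m) or (y of box_2_mid in the frame of holder between -0.004 and 0.004 m and x of box_2_mid in the frame of holder between -0.012 and 0.042 m and height (world z) of box_2_mid below 0.034 m and angle between the x axis of box_2_mid and the x axis of holder, either way round below 0.07 rad and angle between each of box_2_mid, box_1_mid's own z axis and vertical below 0.06 rad and contact force between box_1 and tray between 0.6 and 3.6 N and x of box_1_mid in the frame of tray between -0.085 and 0.085 m and y of box_1_mid in the frame of tray between -0.075 and 0.075 m and height (world z) of box_1_mid below 0.038 m)) and value of joint catch between 0.0012 and 0.0054 m and linear speed of each of box_1, box_2 below 0.02 m/s); the robot touches nothing.
It fails at once if a box tipped by more than 35 degrees (angle between any of box_1_mid, box_2_mid's own z axis and vertical above 0.61 rad).
It fails at once if a box dropped: falling free of the fingers faster than 0.6 m/s ((contact force between the fingers and box_1 below 0.05 N and linear speed of box_1 above 0.6 m/s) or (contact force between the fingers and box_2 below 0.05 N and linear speed of box_2 above 0.6 m/s)).
It fails at once if a box rammed into the holder with more than 30 N (contact force between any of box_1, box_2 and holder above 30 N).
It fails at once if the splicer, dispenser bottle or screwdriver moved by more than 20 mm (distance of any of splicer, dispenser, screwdriver from where it was at the start of the episode above 0.02 m).
It also fails if it takes over 69 s, if anything falls off the work surface, if the arm or the gripper's body presses on something with over 40 N, if the wrist force passes 120 N, or if a joint passes its speed limit or range.

## Working session

There is one attempt and no reset: what is moved stays moved. The work goes in short steps, Python scripts to look and compute and a tool call to move; the robot and the scene stay as the last step left them, time stands still between calls to the robot, and variables do not carry over. Pictures are saved under pics/ and viewed, and the job is handed in when it is done.

Besides the shell and the picture viewer there is one more tool, called after ">>>" as name(argument=value, ...) on one line, values as JSON. arm_command: Moves the arm, as the interface text tells. Its arguments: {"type":"object","properties":{"series":{"type":"array"}},"required":["series"]}

```bash
ls; mkdir -p pics
python3 - <<'E'
from cell import ctrl
import cv2
s=ctrl.read_state(); print(s)
for n in ("scene","top","wrist"):
    im=ctrl.get_image(n); cv2.imwrite(f"pics/a_{n}.png",im); print(n,ctrl.calibration(n))
    if n!="wrist":
        for l in ("box_1_mid","holder","catch","tray","splicer","dispenser","screwdriver"):
            print(l,[(r['conf'],[round(float(v)) for v in r['centre']]) for r in ctrl.spot_in(l,n)])
print(ctrl.read_state()['clock'])
E
```

```text
pics
{'clock': 0.0, 'qpos': array([-1.31481714,  0.62934582,  0.03846301,  1.51837554, -0.02699133,
        0.99630406, -0.01999206]), 'qd': array([ 2.40198927e-03,  1.91809574e-03,  2.45461688e-03, -1.84436888e-03,
        1.33651030e-05,  3.06946603e-04,  3.01374488e-04]), 'tau': array([-9.88958600e-04, -5.63393998e+01,  1.22565653e+00, -1.93448943e+01,
        1.09210052e-02,  1.03621051e-02, -2.40219953e-05]), 'eef_pos': array([205.35300615, 616.04379899, 230.38727511]), 'tool_rot': array([-1.54722053,  1.56888217, -1.86900427]), 'force': array([0.5774869 , 0.77338168, 0.85716267]), 'torque': array([ 0.01901805, -0.00666181,  0.06570062]), 'width': 84.87315536420873}
scene {'fovy': 54.101804389217406, 'cx': 313.9160676104415, 'cy': 236.50113421956414, 'cam_to_world': array([[-4.46106766e-01, -6.89700223e-01,  5.70352834e-01,
         1.14545039e+03],
       [ 8.94825697e-01, -3.55548820e-01,  2.69948159e-01,
         2.55218894e+02],
       [ 1.66049716e-02,  6.30792073e-01,  7.75774217e-01,
         8.49840997e+02],
       [ 0.00000000e+00,  0.00000000e+00,  0.00000000e+00,
    
[... 793 characters left out ...]
113, 63])]
holder [(0.69, [627, -246, 3]), (0.27, [759, -33, 97])]
catch [(0.66, [621, -283, 21])]
tray [(0.93, [510, 300, 4])]
splicer [(0.93, [759, -30, 93]), (0.43, [511, 300, 1])]
dispenser [(0.92, [707, 175, 94])]
screwdriver [(0.59, [325, -423, 26])]
wrist {'fovy': 61.27527338876873, 'cx': 326.921020547653, 'cy': 244.6074565615629, 'T_tool_cam': array([[ 1.23125979e-04,  3.29314199e-01, -9.44220389e-01,
        -1.42112352e+02],
       [ 9.99999410e-01,  9.78289390e-04,  4.71595930e-04,
        -5.48009448e-01],
       [ 1.07902402e-03, -9.44219890e-01, -3.29313884e-01,
        -8.53324076e+01],
       [ 0.00000000e+00,  0.00000000e+00,  0.00000000e+00,
         1.00000000e+00]])}
0.85
```

View pics/a_scene.png

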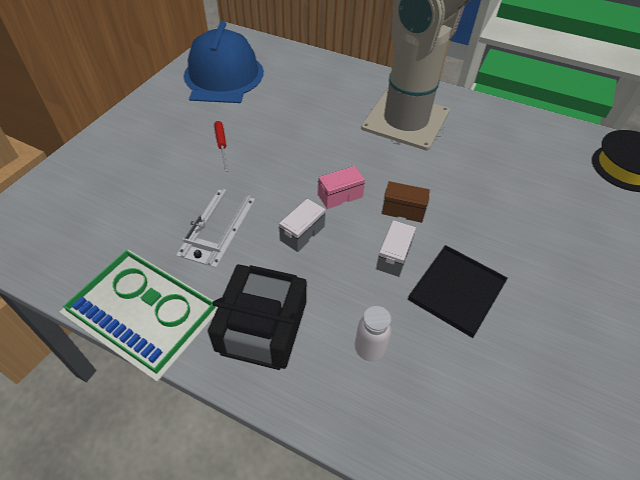

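View pics/a_top.png

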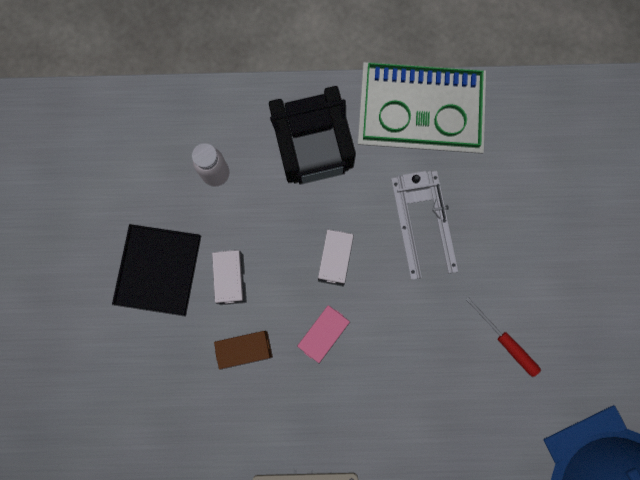

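View pics/a_wrist.png

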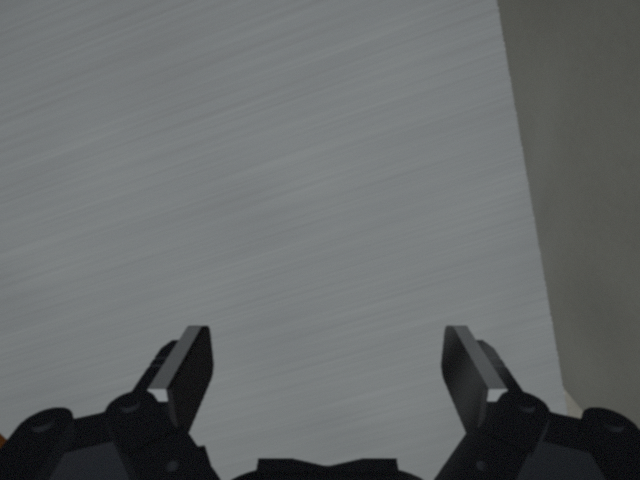

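Candidates for the boxes in the top picture are white (228,277), white (336,258), brown (243,350) and pink (324,334). The two white-lidded ones fit the description, and the left one (+y) is box_1. I'll confirm this in an enlarged crop and measure.

```bash
cat > h.py <<'E'
import numpy as np, cv2
from cell import ctrl
def ray(cal,u,v,T=None):
    f=240/np.tan(np.radians(cal['fovy'])/2)
    d=np.array([(u-cal['cx'])/f,-(v-cal['cy'])/f,-1.0])
    T=cal['cam_to_world'] if T is None else T
    return T[:3,3],T[:3,:3]@d
def onz(cal,u,v,z,T=None):
    o,d=ray(cal,u,v,T); return o+d*(z-o[2])/d[2]
def tri(rs):
    A=np.zeros((3,3));b=np.zeros(3)
    for o,d in rs:
        d=d/np.linalg.norm(d);P=np.eye(3)-np.outer(d,d);A+=P;b+=P@o
    x=np.linalg.solve(A,b)
    return x,[float(np.linalg.norm(np.cross(d/np.linalg.norm(d),x-o))) for o,d in rs]
def proj(cal,p,T=None):
    T=cal['cam_to_world'] if T is None else T
    f=240/np.tan(np.radians(cal['fovy'])/2)
    c=T[:3,:3].T@(np.asarray(p,float)-T[:3,3]); return np.array([cal['cx']+f*c[0]/-c[2],cal['cy']-f*c[1]/-c[2]])
E
python3 - <<'E'
from h import *
a=cv2.imread('pics/a_top.png'); s=cv2.imread('pics/a_scene.png')
L=cv2.resize(a[220:340,200:360],(800,600),interpolation=cv2.INTER_CUBIC); cv2.imwrite('pics/c1.png',L)
cv2.imwrite('pics/c2.png',cv2.resize(a[160:290,370:480],(0,0),fx=4.6,fy=4.6,interpolation=cv2.INTER_CUBIC))
cv2.imwrite('pics/c3.png',cv2.resize(s[170:280,160:320],(0,0),fx=5,fy=5,interpolation=cv2.INTER_CUBIC))
ct,cs=ctrl.calibration('top'),ctrl.calibration('scene')
C={}
for n,im,seeds in(('top',a,[(228,275),(336,256)]),('scene',s,[(398,240),(302,217)])):
    cal=ct if n=='top' else cs
    for k,(u,v) in enumerate(seeds):
        m=np.zeros((482,642),np.uint8); cv2.floodFill(im.copy(),m,(u,v),255,(14,)*3,(14,)*3,cv2.FLOODFILL_FIXED_RANGE|4|(255<<8))
        m=m[1:-1,1:-1]; cnt=max(cv2.findContours(m,0,cv2.CHAIN_APPROX_NONE)[0],key=cv2.contourArea)
        r=cv2.minAreaRect(cnt); mm=cv2.moments(m,True); c=(mm['m10']/mm['m00'],mm['m01']/mm['m00']); C[n,k]=ray(cal,*c)
        pts=np.array([onz(cal,*p[0],62)[:2] for p in cnt],np.float32); w=cv2.minAreaRect(pts)
        print(n,k,c,'rect@62',w,'cen',onz(cal,*c,62))
for k in 0,1: print(k,tri([C['top',k],C['scene',k]]))
E
```

```text
top 0 (226.50896336710835, 275.8129384255651) rect@62 ((487.6304016113281, 143.52818298339844), (97.37823486328125, 51.42713928222656), 3.6178910732269287) cen [487.01875525 143.43875498  62.        ]
top 1 (335.30300632911394, 255.71044303797467) rect@62 ((521.72021484375, -71.67451477050781), (51.549346923828125, 96.98177337646484), 77.76068878173828) cen [521.39683601 -71.64204016  62.        ]
scene 0 (397.6857490864799, 239.69549330085263) rect@62 ((489.7843322753906, 145.36904907226562), (97.579345703125, 51.08852767944336), 3.7568538188934326) cen [491.35699857 145.68406889  62.        ]
scene 1 (302.0357634112792, 215.91609353507565) rect@62 ((524.2941284179688, -69.1209487915039), (51.86994934082031, 97.02000427246094), 77.55736541748047) cen [525.2483778 -69.0878879  62.       ]
0 (array([487.50673587, 144.6402641 ,  57.16699291]), [0.4007248255084527, 0.40072482550852473])
1 (array([521.90999894, -71.3361931 ,  57.58018978]), [0.4488359513042891, 0.44883595130425313])
```

View pics/c1.png

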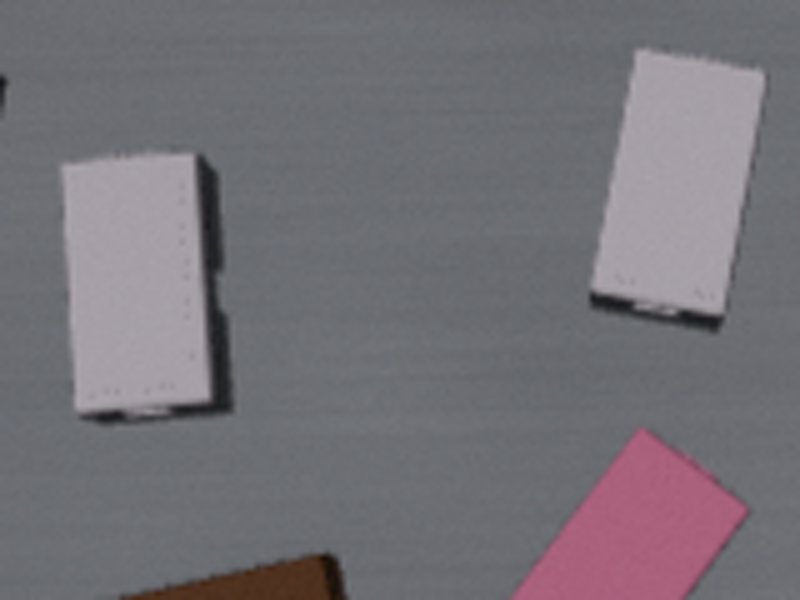

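View pics/c2.png

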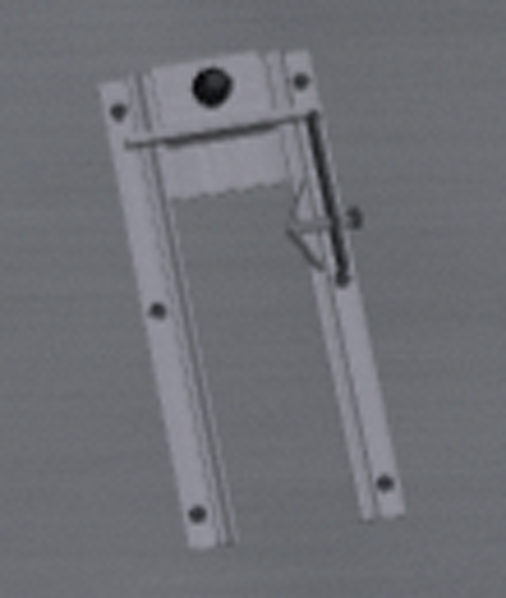

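View pics/c3.png

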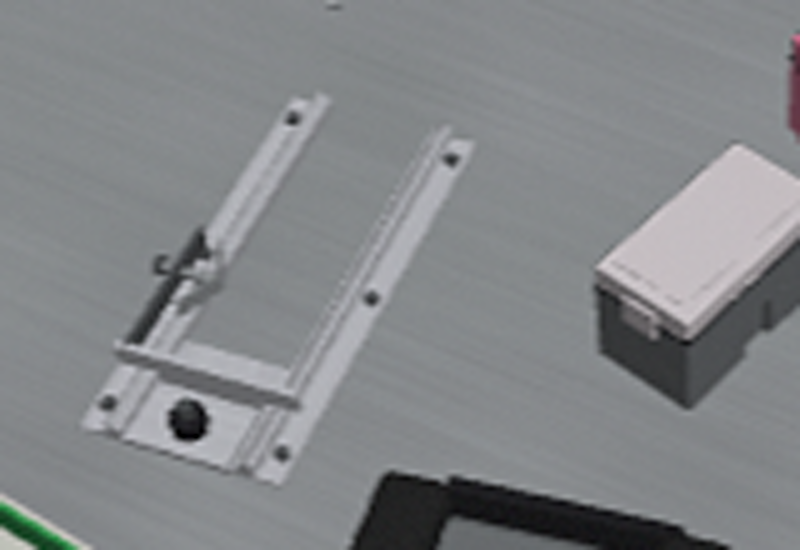

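```bash
cat >> h.py <<'E'
from scipy.spatial.transform import Rotation as Ro
def TR(s=None):
    s=s or ctrl.read_state(); T=np.eye(4); T[:3,:3]=Ro.from_euler('xyz',s['tool_rot']).as_matrix(); T[:3,3]=s['eef_pos']; return T,s
def jaw(T): # tool y heading deg, tilt deg
    y=T[:3,1]; return np.degrees(np.arctan2(y[1],y[0])), np.degrees(np.arccos(np.clip(-T[2,0],-1,1)))
def st():
    T,s=TR(); print('t',round(s['clock'],2),'tcp',s['eef_pos'].round(1),'jaw',np.round(jaw(T),2),'F',s['force'].round(2),'w',round(s['width'],1),'q7',s['qpos'].round(2)); return T,s
E
python3 - <<'E'
from h import *
T,s=st(); print(T.round(3))
ct=ctrl.calibration('top')
def px(u,v,z): return onz(ct,370+(u+.5)/4.6-.5,160+(v+.5)/4.6-.5,z)[:2]
a=(px(238,543,7)+px(362,520,7))/2; b=(px(190,548,2)+px(404,515,2))/2
f=(px(118,110,2)+px(302,80,2))/2; n=(px(197,513,2)+px(385,483,2))/2
print('mouth',a,b,'bolts',n,f,'yaw',np.degrees(np.arctan2(*(f-n)[::-1])))
for p,q in(((118,110),(197,513)),((302,80),(385,483)),((130,84),(222,543))):
    d=px(*p,2)-px(*q,2);print(np.degrees(np.arctan2(d[1],d[0])),np.linalg.norm(d))
print('plate',px(158,148,24),px(312,118,24),'catch',px(292,228,20))
E
```

```text
t 0.85 tcp [205.5 616.6 231.3] jaw [71.56  0.  ] F [0.65 0.33 0.76] w 85.3 q7 [-1.31  0.63  0.04  1.52 -0.03  1.   -0.02]
[[-0.00000e+00  3.16000e-01  9.49000e-01  2.05541e+02]
 [-0.00000e+00  9.49000e-01 -3.16000e-01  6.16647e+02]
 [-1.00000e+00 -0.00000e+00 -0.00000e+00  2.31314e+02]
 [ 0.00000e+00  0.00000e+00  0.00000e+00  1.00000e+00]]
mouth [ 484.04803378 -276.85938796] [ 484.66858283 -276.53271541] bolts [ 499.91956553 -274.72968458] [ 688.99658544 -248.41466763] yaw 7.923311002361895
8.00695277517841 190.58831972999042
7.839941602695176 191.210983493328
8.180500687227228 217.1302869030025
plate [ 658.37116899 -219.66238467] [ 670.5480201  -290.22385934] catch [ 620.5242046 -278.9191301]
```

>>> arm_command(series=[[1, 1.76, -2.95, 0, 0, 0, 1.4], [1, 1.76, -2.95, 0, 0, 0, 1.4], [1, 1.76, -2.95, 0, 0, 0, 1.4], [1, 1.76, -2.95, 0, 0, 0, 1.4], [1, 1.76, -2.95, 0, 0, 0, 1.4], [1, 1.76, -2.95, 0, 0, 0, 1.4], [1, 1.76, -2.95, 0, 0, 0, 1.4], [1, 1.76, -2.95, 0, 0, 0, 1.4], [1, 1.76, -2.95, 0, 0, 0, 1.4], [1, 1.76, -2.95, 0, 0, 0, 1.4], [1, 1.76, -2.95, 0, 0, 0, 1.4], [1, 1.76, -2.95, 0, 0, 0, 1.4], [1, 1.76, -2.95, 0, 0, 0, 1.4], [1, 1.76, -2.95, 0, 0, 0, 1.4], [1, 1.76, -2.95, 0, 0, 0, 1.4], [1, 1.76, -2.95, 0, 0, 0, 1.0], [1, 0, 0, 0, 0, 0, 0], [1, 0, 0, 0, 0, 0, 0]])

```text
clock: 2.35
eef_pos: [488.2, 142.3, 231.4]
tool_rot: [-0.795, 1.57, -0.739]
force: [-0.8, 0.2, -0.1]
width: 85.6
```

Run:
```python
from h import *
T,s=st(); im=ctrl.get_image('wrist'); cv2.imwrite('pics/w1.png',im)
print([(r['conf'],r['centre']) for r in ctrl.spot_in('box_1_mid','wrist')])
c=ctrl.calibration('wrist'); W=T@c['T_tool_cam']; print(proj(c,[487.5,144,62],W), proj(c,[487.5,144,57],W))
```

```text
t 2.35 tcp [488.2 142.3 231.4] jaw [9.325e+01 4.000e-02] F [-0.78  0.17 -0.14] w 85.6 q7 [-0.32  0.43 -0.03  1.91  0.02  0.81  1.27]
[(0.79, [485.6, 145.2, 63.1]), (0.75, [355.4, 115.4, 60.3])]
[329.88338546 216.30730089] [329.8462926  214.67175383]
```

View pics/w1.png

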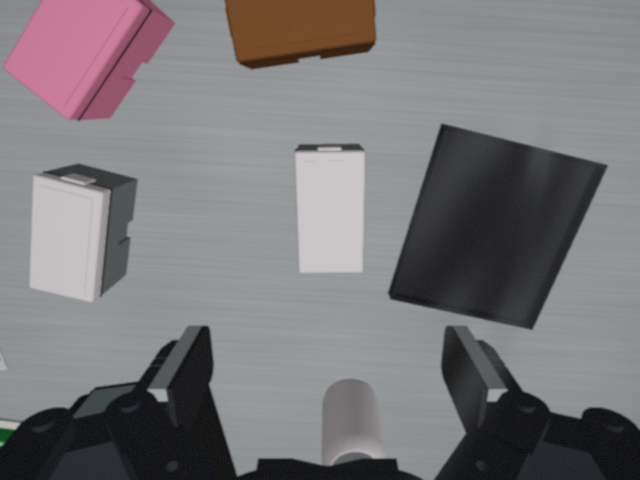

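```bash
cat >> h.py <<'E'
def lid(im,cal,seed,W=None,z=62,tol=14):
    m=np.zeros((482,642),np.uint8); cv2.floodFill(im.copy(),m,seed,255,(tol,)*3,(tol,)*3,cv2.FLOODFILL_FIXED_RANGE|4|(255<<8))
    m=m[1:-1,1:-1]; cnt=max(cv2.findContours(m,0,cv2.CHAIN_APPROX_NONE)[0],key=cv2.contourArea)
    w=cv2.minAreaRect(np.array([onz(cal,*p[0],z,W)[:2] for p in cnt],np.float32))
    mm=cv2.moments(cnt); return w,(mm['m10']/mm['m00'],mm['m01']/mm['m00'])
E
python3 - <<'E'
from h import *
T,s=st(); im=cv2.imread('pics/w1.png'); c=ctrl.calibration('wrist'); W=T@c['T_tool_cam']
ct=ctrl.calibration('top');cs=ctrl.calibration('scene');a=cv2.imread('pics/a_top.png');sc=cv2.imread('pics/a_scene.png')
for k,sd,st_,ss in((1,(330,220),(228,275),(398,240)),(2,(65,240),(336,256),(302,217))):
    w,p=lid(im,c,sd,W); print(k,w,p)
    _,p2=lid(a,ct,st_);_,p3=lid(sc,cs,ss)
    print(tri([ray(c,*p,W),ray(ct,*p2)]),tri([ray(c,*p,W),ray(ct,*p2),ray(cs,*p3)]))
E
```

```text
t 2.45 tcp [486.7 145.5 231.3] jaw [9.359e+01 5.000e-02] F [-0.08 -0.1  -0.41] w 85.7 q7 [-0.32  0.43 -0.03  1.91  0.02  0.81  1.27]
1 ((484.671142578125, 147.4574737548828), (96.89801025390625, 51.528656005859375), 4.025355339050293) (330.02059491521686, 210.98632885713653)
(array([490.66812187, 148.55064803,  28.46407634]), [0.7570191424278931, 0.7570191424279082]) (array([485.7239366 , 145.62759829,  53.92735203]), [2.7868050325492786, 2.4724819370121205, 1.039743676095516])
2 ((520.4703979492188, -66.32350158691406), (52.106834411621094, 97.18521118164062), 78.16547393798828) (64.32591448430809, 238.36094923822228)
(array([521.98174223, -72.1879767 ,  52.21000323]), [0.9204869892171529, 0.9204869892173573]) (array([521.15625401, -71.56539919,  54.85997146]), [1.1611147674661033, 1.3064823887524024, 0.6547444928439484])
```

Run:
```python
from h import *
T,s=st(); im=ctrl.get_image('wrist'); c=ctrl.calibration('wrist'); W=T@c['T_tool_cam']; cv2.imwrite('pics/w2.png',im)
ct=ctrl.calibration('top');a=cv2.imread('pics/a_top.png')
for k,sd,st_ in((1,(330,220),(228,275)),(2,(65,240),(336,256))):
    w,p=lid(im,c,sd,W); print(k,w,p)
    _,p2=lid(a,ct,st_)
    print(tri([ray(c,*p,W),ray(ct,*p2)]))
st()
```

```text
t 2.45 tcp [486.7 145.5 231.3] jaw [9.359e+01 5.000e-02] F [-0.08 -0.1  -0.41] w 85.7 q7 [-0.32  0.43 -0.03  1.91  0.02  0.81  1.27]
1 ((486.4880065917969, 144.0838623046875), (96.87455749511719, 51.52031326293945), 3.7013213634490967) (325.64432886577316, 212.66706674668268)
(array([487.81388073, 144.91632308,  47.78534501]), [1.324684359696335, 1.3246843596963362])
2 ((520.97900390625, -70.1520767211914), (51.98323059082031, 97.2466812133789), 77.75737762451172) (59.67500881212548, 238.7275055810128)
(array([520.73970666, -72.15409612,  57.98338395]), [1.2764179916385223, 1.2764179916386416])
t 2.5 tcp [486.5 146.1 231.3] jaw [9.367e+01 5.000e-02] F [-0.92 -0.2  -0.45] w 85.2 q7 [-0.32  0.43 -0.03  1.91  0.02  0.81  1.27]
```

>>> arm_command(series=[[1, 0, -0.1, -2, 0, 0, 0], [1, 0, 0, -2.5, 0, 0, 0], [1, 0, 0, -2.5, 0, 0, 0], [1, 0, 0, -2.5, 0, 0, 0], [1, 0, 0, -2.5, 0, 0, 0], [1, 0, 0, -2.5, 0, 0, 0], [1, 0, 0, -2.5, 0, 0, 0], [1, 0, 0, -1.5, 0, 0, 0], [1, 0, 0, -1, 0, 0, 0], [1, 0, 0, -0.5, 0, 0, 0], [1, 0, 0, 0, 0, 0, 0], [1, 0, 0, 0, 0, 0, 0]])

```text
clock: 3.5
eef_pos: [487.4, 144.4, 31.8]
tool_rot: [0.482, 1.57, 0.545]
force: [-0.6, 0.3, 0.5]
width: 85.4
```

Run:
```python
from h import *
im=ctrl.get_image('wrist');cv2.imwrite('pics/w3.png',im);st()
```

```text
t 3.55 tcp [487.8 144.3  32.2] jaw [93.59  0.1 ] F [ 0.05 -0.49  0.23] w 85.7 q7 [-0.33  0.75 -0.02  2.06  0.04  0.33  1.25]
```

View pics/w3.png

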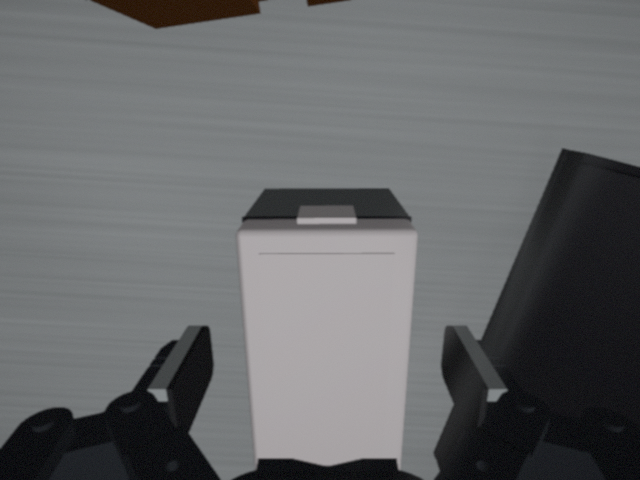

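The box is centred between the fingers (lid edges at columns 240–415, pads at 210 and 443) and aligned. I'll close, then lift.

>>> arm_command(series=[[0.3, 0, 0, 0, 0, 0, 0], [0.3, 0, 0, 0, 0, 0, 0], [0.3, 0, 0, 0, 0, 0, 0], [0.3, 0, 0, 0, 0, 0, 0], [0.3, 0, 0, 0, 0, 0, 0], [0.3, 0, 0, 0, 0, 0, 0], [0.3, 0, 0, 0, 0, 0, 0], [0.3, 0, 0, 0, 0, 0, 0]])

```text
clock: 4.22
eef_pos: [487.7, 143.8, 32.3]
tool_rot: [0.339, 1.569, 0.401]
force: [-0.9, 0.6, 5.6]
width: 53.1
```

Run:
```python
from h import *
st()
```

```text
t 4.22 tcp [487.7 143.8  32.3] jaw [9.355e+01 9.000e-02] F [-0.87  0.63  5.6 ] w 53.1 q7 [-0.33  0.75 -0.02  2.06  0.04  0.33  1.25]
```

>>> arm_command(series=[[0.3, 0, 0, 0.3, 0, 0, 0], [0.3, 0, 0, 0.7, 0, 0, 0], [0.3, 0, 0, 1, 0, 0, 0], [0.3, 0, 0, 1, 0, 0, 0], [0.3, 0, 0, 1, 0, 0, 0], [0.3, 0, 0, 1, 0, 0, 0], [0.3, 0, 0, 1, 0, 0, 0], [0.3, 0, 0, 1, 0, 0, 0], [0.3, 0, 0, 0.7, 0, 0, 0], [0.3, 0, 0, 0.3, 0, 0, 0], [0.3, 0, 0, 0, 0, 0, 0], [0.3, 0, 0, 0, 0, 0, 0], [0.3, 0, 0, 0, 0, 0, 0], [0.3, 0, 0, 0, 0, 0, 0]])

```text
clock: 5.38
eef_pos: [486.7, 143.5, 110.8]
tool_rot: [-2.877, 1.569, -2.815]
force: [0.6, 0.5, -0.6]
width: 53.4
```

Run:
```python
from h import *
F=[]
for i in range(4):
    im=ctrl.get_image('wrist'); F.append(ctrl.read_state()['force'][2])
print(F,np.mean(F)); cv2.imwrite('pics/w4.png',im);st()
```

```text
[np.float64(-2.2245371036410733), np.float64(-1.824060605741123), np.float64(-1.9164844949706707), np.float64(-1.8949903455645705)] -1.9650181374793596
t 5.58 tcp [487.  143.6 111. ] jaw [9.356e+01 4.000e-02] F [-0.79  0.54 -1.89] w 53.3 q7 [-0.32  0.61 -0.03  2.02  0.03  0.51  1.26]
```

View pics/w4.png

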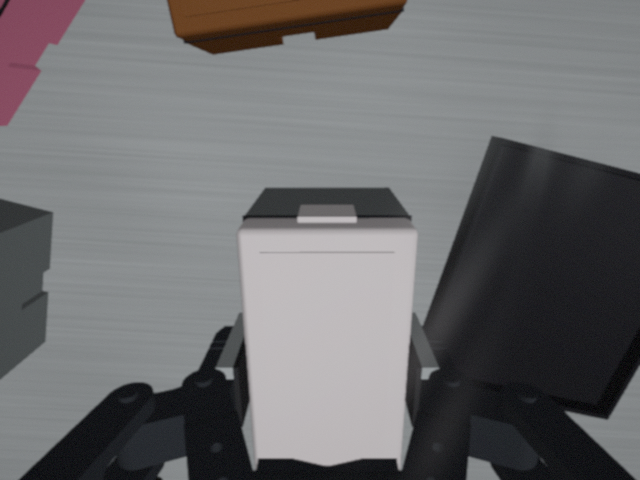

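>>> arm_command(series=[[0.3, 0.1, 0.6, 0, 0, 0, 0], [0.3, 0.2, 1.2, 0, 0, 0, 0], [0.3, 0.25, 1.6, 0, 0, 0, 0], [0.3, 0.25, 1.6, 0, 0, 0, 0], [0.3, 0.25, 1.6, 0, 0, 0, 0], [0.3, 0.25, 1.6, 0, 0, 0, 0], [0.3, 0.25, 1.6, 0, 0, 0, 0], [0.3, 0.25, 1.6, 0, 0, 0, 0], [0.3, 0.2, 1.6, 0, 0, 0, 0], [0.3, 0.2, 1.4, 0, 0, 0, 0], [0.3, 0.1, 1.0, -0.5, 0, 0, 0], [0.3, 0, 0, -1, 0, 0, 0], [0.3, 0, 0, -1.2, 0, 0, 0], [0.3, 0, 0, -1.2, 0, 0, 0], [0.3, 0, 0, -1.1, 0, 0, 0], [0.3, 0, 0, -0.8, 0, 0, 0], [0.3, 0, 0, -0.4, 0, 0, 0], [0.3, 0, 0, 0, 0, 0, 0]])

```text
clock: 7.08
eef_pos: [509.5, 296.6, 47.9]
tool_rot: [-2.59, 1.568, -2.528]
force: [-0.1, -0.9, -2.1]
width: 52.8
```

Run:
```python
from h import *
im=ctrl.get_image('top');cv2.imwrite('pics/t2.png',im[180:380,80:340].repeat(3,0).repeat(3,1));st()
```

```text
t 7.13 tcp [510.  297.1  48.7] jaw [9.353e+01 7.000e-02] F [ 0.14 -0.12 -1.7 ] w 53.1 q7 [-0.57  0.79 -0.    1.82  0.    0.53  1.06]
```

View pics/t2.png

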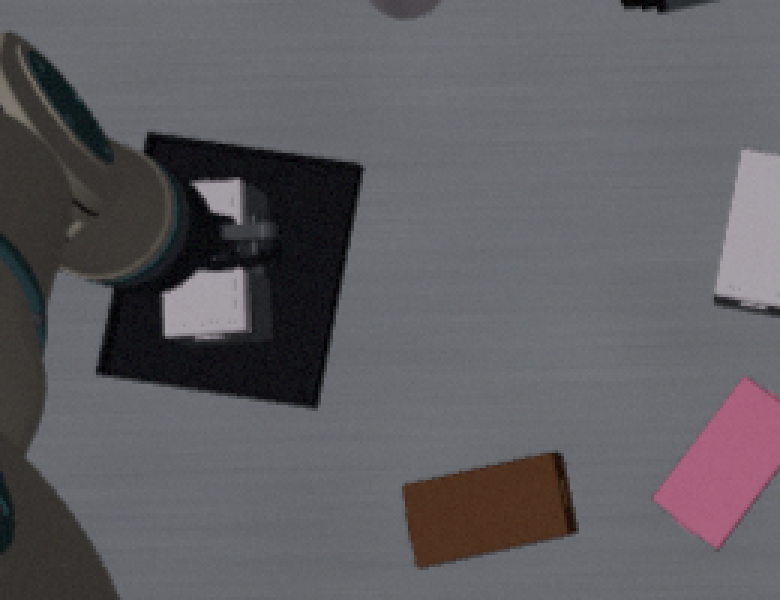

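>>> arm_command(series=[[0.3, 0, 0, -0.4, 0, 0, 0], [0.3, 0, 0, -0.3, 0, 0, 0], [0.3, 0, 0, -0.2, 0, 0, 0], [0.3, 0, 0, -0.15, 0, 0, 0], [0.3, 0, 0, -0.1, 0, 0, 0], [0.3, 0, 0, 0, 0, 0, 0], [0.3, 0, 0, 0, 0, 0, 0]])

```text
clock: 7.72
eef_pos: [510.2, 297.7, 37.9]
tool_rot: [0.658, 1.571, 0.72]
force: [0.2, -0.5, -2.4]
width: 52.8
```

>>> arm_command(series=[[0.3, 0, 0, -0.1, 0, 0, 0], [0.3, 0, 0, -0.1, 0, 0, 0], [0.3, 0, 0, -0.1, 0, 0, 0], [0.3, 0, 0, 0, 0, 0, 0]])

```text
clock: 8.05
eef_pos: [510.3, 297.8, 36.3]
tool_rot: [0.518, 1.57, 0.58]
force: [-3.1, -1.8, 10.0]
width: 52.9
```

>>> arm_command(series=[[1, 0, 0, 0, 0, 0, 0], [1, 0, 0, 0, 0, 0, 0], [1, 0, 0, 0, 0, 0, 0], [1, 0, 0, 0, 0, 0, 0], [1, 0, 0, 0, 0, 0, 0], [1, 0, 0, 1, 0, 0, 0], [1, 0, 0, 2.5, 0, 0, 0], [1, 0, 0, 3, 0, 0, 0], [1, 0, 0, 3, 0, 0, 0], [1, 0, -1, 3, 0, 0, 0], [1, 0.1, -3, 1, 0, 0, -1.8], [1, 0.1, -3.5, 1, 0, 0, -2], [1, 0.1, -3.5, 0, 0, 0, -2], [1, 0.1, -3.5, 0, 0, 0, -2], [1, 0.1, -3.5, 0, 0, 0, -2], [1, 0.1, -3.5, 0, 0, 0, -2], [1, 0.1, -3.5, 0, 0, 0, -2], [1, 0.1, -3.5, 0, 0, 0, -2], [1, 0.1, -3.5, 0, 0, 0, 0], [1, 0.1, -3, 0, 0, 0, 0]])

```text
clock: 9.72
eef_pos: [519.9, -55.0, 180.6]
tool_rot: [-0.607, 1.57, -0.822]
force: [0.2, 0.6, -0.5]
width: 85.7
```

Run:
```python
from h import *
st()
```

```text
t 9.72 tcp [519.9 -55.  180.6] jaw [7.768e+01 6.000e-02] F [ 0.16  0.65 -0.51] w 85.7 q7 [ 0.01  0.52  0.06  1.93 -0.04  0.7   1.45]
```

>>> arm_command(series=[[1, 0.1, -1.0, 0, 0, 0, 0], [1, 0, -0.9, 0, 0, 0, 0], [1, 0, 0, 0, 0, 0, 0], [1, 0, 0, 0, 0, 0, 0], [1, 0, 0, 0, 0, 0, 0]])

```text
clock: 10.13
eef_pos: [521.3, -69.2, 179.9]
tool_rot: [1.803, 1.57, 1.592]
force: [0.5, -0.2, 0.4]
width: 85.4
```

Run:
```python
from h import *
T,s=st(); im=ctrl.get_image('wrist'); c=ctrl.calibration('wrist'); W=T@c['T_tool_cam']; cv2.imwrite('pics/w5.png',im)
p0=proj(c,[521,-71,62],W); w,p=lid(im,c,(int(p0[0]),int(p0[1])),W); print(w,p,p0)
a=cv2.imread('pics/a_top.png');ct=ctrl.calibration('top'); _,p2=lid(a,ct,(336,256)); print(tri([ray(c,*p,W),ray(ct,*p2)]))
t=ctrl.get_image('top'); cv2.imwrite('pics/t3.png',t)
try: print('box1 in tray',lid(t,ct,(int(q[0]),int(q[1])),z=66) if (q:=proj(ct,[510,298,66])) is not None else 0)
except Exception as e: print(e)
print(ctrl.calibration('top')['cx']); st()
```

```text
t 10.13 tcp [521.3 -69.2 179.9] jaw [7.792e+01 7.000e-02] F [ 0.53 -0.21  0.42] w 85.4 q7 [ 0.04  0.52  0.05  1.92 -0.04  0.7   1.48]
((521.1045532226562, -70.77574157714844), (51.59758758544922, 97.07642364501953), 77.84719848632812) (325.3578736078736, 232.4909997409997) [324.98986825 237.42583656]
(array([525.3685698 , -72.0288539 ,  36.61749336]), [0.2635820800343071, 0.26358208003426536])
box1 in tray (((510.41265869140625, 296.9450378417969), (96.5938949584961, 50.873512268066406), 3.5922727584838867), (148.12834524309935, 265.9976180467983))
321.3296323788901
t 10.23 tcp [521.2 -69.4 179.8] jaw [7.793e+01 5.000e-02] F [ 0.07  0.23 -0.34] w 85.5 q7 [ 0.04  0.52  0.05  1.92 -0.04  0.7   1.48]
```

View pics/w5.png

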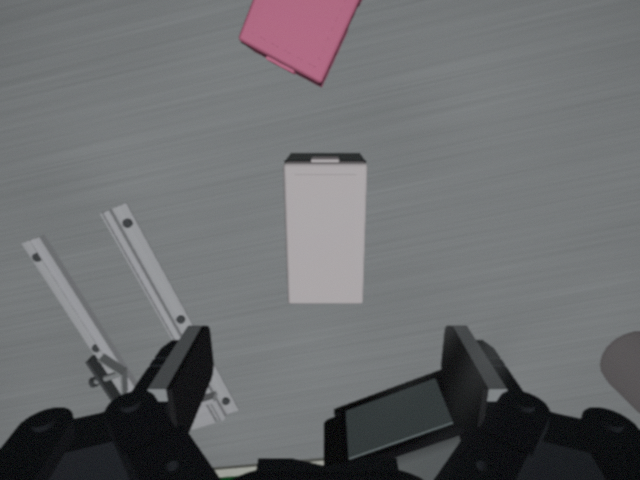

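>>> arm_command(series=[[1, 0, -0.15, -1.5, 0, 0, 0], [1, 0, 0, -2.3, 0, 0, 0], [1, 0, 0, -2.5, 0, 0, 0], [1, 0, 0, -2.5, 0, 0, 0], [1, 0, 0, -2.5, 0, 0, 0], [1, 0, 0, -1.8, 0, 0, 0], [1, 0, 0, -1.2, 0, 0, 0], [1, 0, 0, -0.5, 0, 0, 0], [1, 0, 0, 0, 0, 0, 0], [1, 0, 0, 0, 0, 0, 0], [0.3, 0, 0, 0, 0, 0, 0], [0.3, 0, 0, 0, 0, 0, 0], [0.3, 0, 0, 0, 0, 0, 0], [0.3, 0, 0, 0, 0, 0, 0], [0.3, 0, 0, 0, 0, 0, 0], [0.3, 0, 0, 0, 0, 0, 0], [0.3, 0, 0, 0, 0, 0, 0], [0.3, 0, 0, 0, 0, 0, 0]])

```text
clock: 11.73
eef_pos: [522.1, -72.3, 33.0]
tool_rot: [0.422, 1.569, 0.209]
force: [-0.8, 1.3, 6.0]
width: 53.6
```

Run:
```python
from h import *
im=ctrl.get_image('wrist');cv2.imwrite('pics/w6.png',im);st()
```

```text
t 11.78 tcp [522.1 -72.4  33. ] jaw [77.78  0.13] F [-1.05  1.14  5.51] w 53.0 q7 [ 0.07  0.77  0.03  2.01 -0.06  0.37  1.5 ]
```

View pics/w6.png

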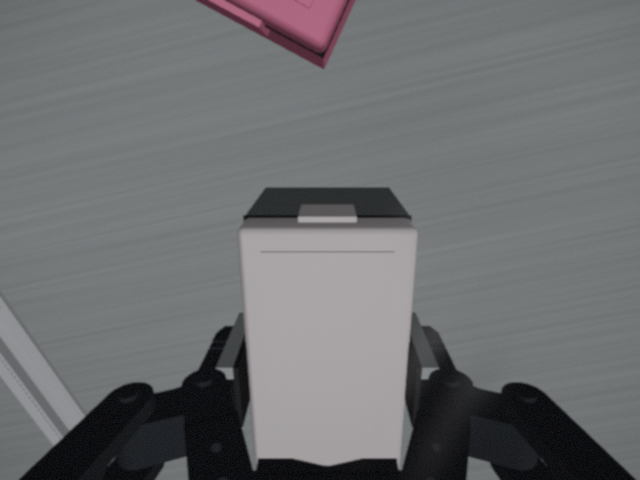

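>>> arm_command(series=[[0.3, 0, 0, 0.3, 0, 0, 0], [0.3, 0, 0, 0.7, 0, 0, 0], [0.3, 0, 0, 1, 0, 0, 0], [0.3, 0, 0, 1, 0, 0, 0], [0.3, 0, 0, 1, 0, 0, 0], [0.3, 0, 0, 1, 0, 0, 0], [0.3, 0, 0, 1, 0, 0, 0], [0.3, 0, 0, 1, 0, 0, 0], [0.3, 0, 0, 0.7, 0, 0, 0], [0.3, 0, 0, 0.3, 0, 0, 0], [0.3, 0, 0, 0, 0, 0, 0], [0.3, 0, 0, 0, 0, 0, 0], [0.3, 0, 0, 0, 0, 0, 0], [0.3, 0, 0, 0, 0, 0, 0]])

```text
clock: 12.95
eef_pos: [520.6, -72.7, 111.2]
tool_rot: [-3.056, 1.569, 3.013]
force: [-0.3, -0.1, -6.5]
width: 53.0
```

Run:
```python
from h import *
F=[]
for i in range(4):
    im=ctrl.get_image('wrist'); F.append(ctrl.read_state()['force'][2])
print(np.round(F,2),np.mean(F)); cv2.imwrite('pics/w7.png',im);st()
```

```text
[-5.85 -6.96 -6.54 -6.22] -6.393310925344092
t 13.15 tcp [521.  -72.8 111.5] jaw [7.776e+01 4.000e-02] F [ 0.3   0.54 -6.22] w 52.8 q7 [ 0.06  0.63  0.04  1.97 -0.05  0.54  1.49]
```

View pics/w7.png

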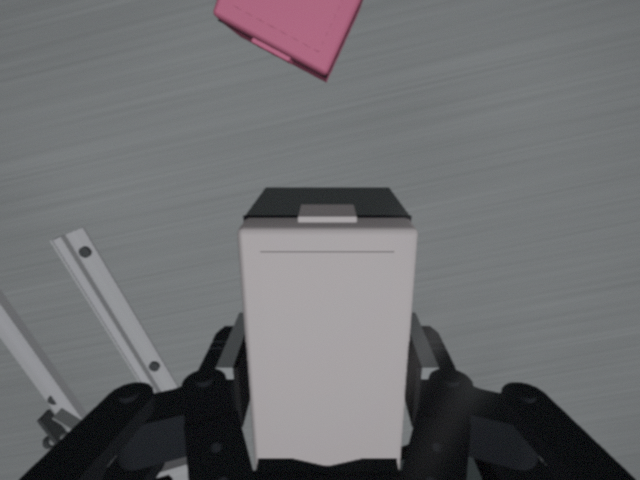

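Run:
```python
from h import *
c=ctrl.calibration('wrist')
T=np.eye(4); jw=np.radians(77.92); T[:3,0]=[0,0,-1];T[:3,1]=[np.cos(jw),np.sin(jw),0];T[:3,2]=np.cross(T[:3,0],T[:3,1]);T[:3,3]=[521.3,-69.2,179.9]
W=T@c['T_tool_cam']; ct=ctrl.calibration('top')
def tp(u,v): return 370+(u+.5)/4.6-.5,160+(v+.5)/4.6-.5
im=cv2.imread('pics/w5.png')
cv2.imwrite('pics/c5.png',cv2.resize(im[190:430,0:260],(0,0),fx=2.5,fy=2.5,interpolation=cv2.INTER_CUBIC))
for n,w,t in(('Lnear',(127,223),(197,513)),('Lmid',(180,319),(158,310)),('Lfar',(226,401),(118,110)),('Rnear',(37,258),(385,483))):
    print(n,onz(c,*w,3,W)[:2].round(1),onz(ct,*tp(*t),3)[:2].round(1),tri([ray(c,*w,W),ray(ct,*tp(*t))])[0].round(1))
```

```text
Lnear [ 493.7 -231.3] [ 494.1 -231.8] [ 494.1 -232.     1.8]
Lmid [ 587.6 -218. ] [ 587.8 -219. ] [ 588.4 -219.2    0.9]
Lfar [ 682.  -203.9] [ 682.7 -205.3] [ 683.5 -205.3    0.7]
Rnear [ 506.7 -316.9] [ 505.5 -317.2] [ 506.2 -317.3    2.6]
```

View pics/c5.png

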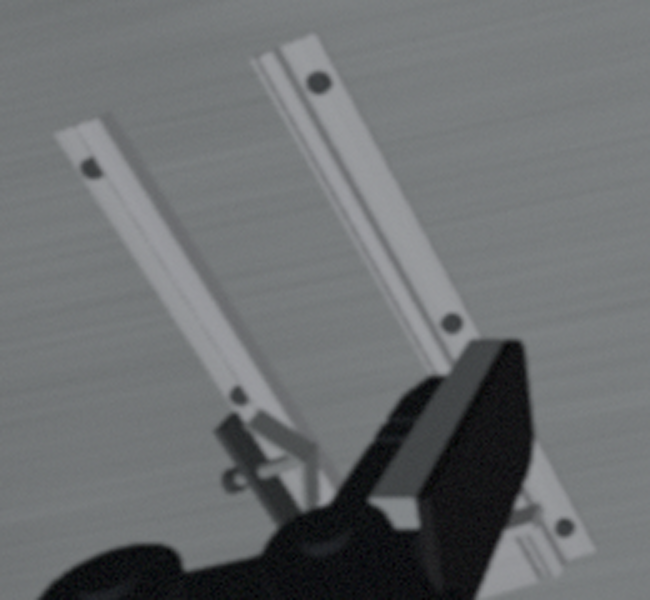

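>>> arm_command(series=[[0.3, -0.12, -0.6, 0, 0, 0, 0.5], [0.3, -0.12, -1.0, 0, 0, 0, 1.2], [0.3, -0.12, -1.2, 0, 0, 0, 1.2], [0.3, -0.12, -1.2, 0, 0, 0, 1.2], [0.3, -0.12, -1.2, 0, 0, 0, 1.2], [0.3, -0.12, -1.2, 0, 0, 0, 1.2], [0.3, -0.12, -1.2, 0, 0, 0, 1.2], [0.3, -0.12, -1.2, 0, 0, 0, 1.2], [0.3, -0.12, -1.2, 0, 0, 0, 1.2], [0.3, -0.12, -1.2, 0, 0, 0, 1.2], [0.3, -0.12, -1.2, 0, 0, 0, 1.2], [0.3, -0.12, -1.2, 0, 0, 0, 1.2], [0.3, -0.12, -1.2, 0, 0, 0, 1.2], [0.3, -0.12, -1.2, 0, 0, 0, 1.2], [0.3, -0.12, -1.2, 0, 0, 0, 1.2], [0.3, -0.12, -1.2, 0, 0, 0, 1.2], [0.3, -0.12, -1.0, 0, 0, 0, 1.2], [0.3, -0.12, -0.7, 0, 0, 0, 0.6], [0.3, 0, 0, 0, 0, 0, 0], [0.3, 0, 0, 0, 0, 0, 0]])

```text
clock: 14.82
eef_pos: [499.0, -274.1, 111.6]
tool_rot: [2.419, 1.57, 2.558]
force: [-0.2, -0.3, -6.2]
width: 53.3
```

>>> arm_command(series=[[0.3, 0, 0, -0.5, 0, 0, 0], [0.3, 0, 0, -1, 0, 0, 0], [0.3, 0, 0, -1.2, 0, 0, 0], [0.3, 0, 0, -1.2, 0, 0, 0], [0.3, 0, 0, -1, 0, 0, 0], [0.3, 0, 0, -0.7, 0, 0, 0], [0.3, 0, 0, -0.4, 0, 0, 0], [0.3, 0, 0, 0, 0, 0, 0], [0.3, 0, 0, 0, 0, 0, 0], [0.3, 0, 0, 0, 0, 0, 0]])

```text
clock: 15.65
eef_pos: [500.0, -274.1, 52.2]
tool_rot: [-0.59, 1.57, -0.449]
force: [0.5, 0.3, -5.8]
width: 52.6
```

Run:
```python
from h import *
T,s=st()
for n in('wrist','top','scene'):
    im=ctrl.get_image(n);cv2.imwrite(f'pics/d_{n}.png',im)
t=cv2.imread('pics/d_top.png');s=cv2.imread('pics/d_scene.png')
cv2.imwrite('pics/d2.png',np.hstack([cv2.resize(t[160:300,370:480],(440,560),interpolation=2),cv2.resize(s[170:270,170:260],(360,560)[:1]+(400,),interpolation=2) if 0 else cv2.resize(s[170:310,170:260],(360,560),interpolation=2)]))
st()
```

```text
t 15.65 tcp [ 500.  -274.1   52.2] jaw [9.805e+01 6.000e-02] F [ 0.45  0.29 -5.78] w 52.6 q7 [ 0.5   0.77 -0.08  1.88  0.12  0.5   2.06]
t 15.8 tcp [ 500.  -274.1   52.4] jaw [9.805e+01 7.000e-02] F [ 0.53 -0.36 -5.73] w 52.8 q7 [ 0.5   0.77 -0.08  1.88  0.12  0.5   2.06]
```

View pics/d_wrist.png

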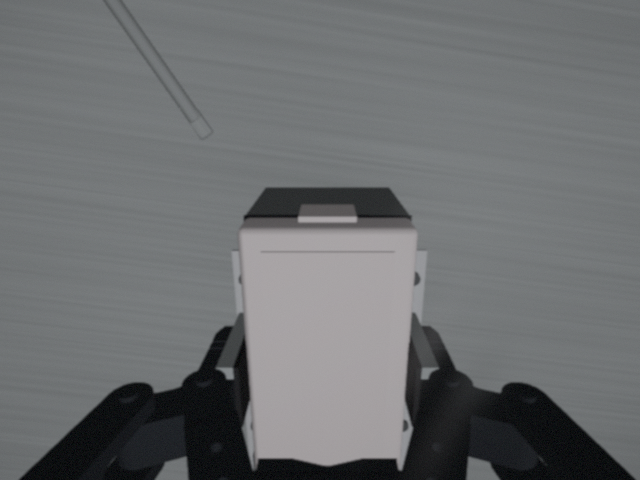

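View pics/d2.png

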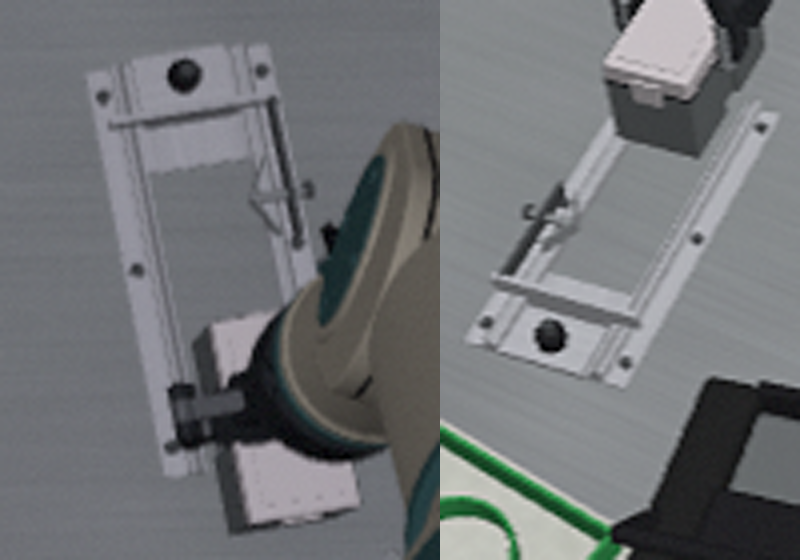

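>>> arm_command(series=[[0.3, 0, 0.05, -0.4, 0, 0, 0], [0.3, 0, 0, -0.4, 0, 0, 0], [0.3, 0, 0, -0.2, 0, 0, 0], [0.3, 0, 0, -0.15, 0, 0, 0], [0.3, 0, 0, -0.15, 0, 0, 0], [0.3, 0, 0, 0, 0, 0, 0]])

```text
clock: 16.3
eef_pos: [499.3, -273.2, 38.4]
tool_rot: [2.58, 1.57, 2.721]
force: [0.0, 0.8, -6.2]
width: 53.3
```

>>> arm_command(series=[[0.3, 0, 0, -0.1, 0, 0, 0], [0.3, 0, 0, -0.1, 0, 0, 0], [0.3, 0, 0, -0.1, 0, 0, 0], [0.3, 0, 0, 0, 0, 0, 0]])

```text
clock: 16.63
eef_pos: [499.4, -273.3, 35.7]
tool_rot: [2.556, 1.571, 2.696]
force: [-1.2, -0.7, -6.8]
width: 53.2
```

>>> arm_command(series=[[0.3, 0, 0, -0.1, 0, 0, 0], [0.3, 0, 0, -0.1, 0, 0, 0], [0.3, 0, 0, -0.05, 0, 0, 0], [0.3, 0, 0, 0, 0, 0, 0], [0.3, 0, 0, 0, 0, 0, 0]])

```text
clock: 17.05
eef_pos: [499.5, -273.3, 33.3]
tool_rot: [2.599, 1.571, 2.739]
force: [-0.4, -0.0, -5.9]
width: 53.0
```

Run:
```python
from h import *
st()
im=ctrl.get_image('wrist');cv2.imwrite('pics/w8.png',im);st()
```

```text
t 17.05 tcp [ 499.5 -273.3   33.3] jaw [9.806e+01 1.000e-02] F [-0.41 -0.03 -5.88] w 53.0 q7 [ 0.5   0.8  -0.07  1.89  0.12  0.46  2.05]
t 17.1 tcp [ 499.5 -273.4   33.3] jaw [9.806e+01 1.000e-02] F [-0.28 -0.88 -6.25] w 52.8 q7 [ 0.5   0.8  -0.07  1.89  0.12  0.46  2.05]
```

View pics/w8.png

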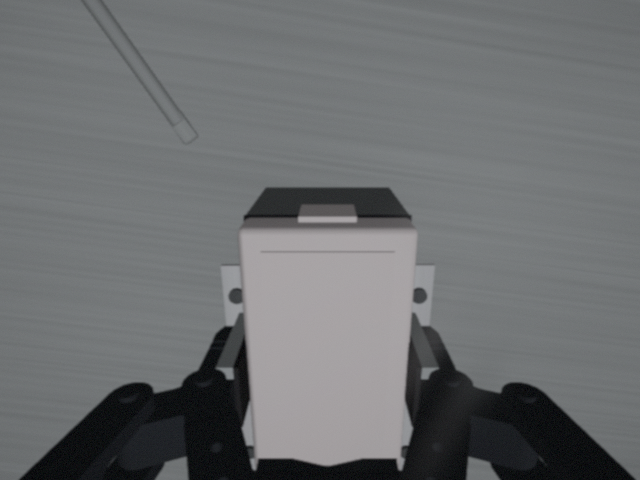

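>>> arm_command(series=[[0.3, 0, 0, -0.05, 0, 0, 0], [0.3, 0, 0, -0.05, 0, 0, 0], [0.3, 0, 0, 0, 0, 0, 0]])

```text
clock: 17.35
eef_pos: [499.5, -273.4, 33.1]
tool_rot: [-1.16, 1.571, -1.02]
force: [-2.0, 0.0, 3.2]
width: 53.1
```

>>> arm_command(series=[[0.3, 0.2, 0.03, 0, 0, 0, 0], [0.3, 0.4, 0.057, 0, 0, 0, 0], [0.3, 0.5, 0.071, 0, 0, 0, 0], [0.3, 0.5, 0.071, 0, 0, 0, 0], [0.3, 0.5, 0.071, 0, 0, 0, 0], [0.3, 0.5, 0.071, 0, 0, 0, 0], [0.3, 0.5, 0.071, 0, 0, 0, 0], [0.3, 0.4, 0.057, 0, 0, 0, 0], [0.3, 0.3, 0.043, 0, 0, 0, 0], [0.3, 0.2, 0.028, 0, 0, 0, 0], [0.3, 0, 0, 0, 0, 0, 0]])

```text
clock: 18.27
eef_pos: [538.8, -268.8, 33.1]
tool_rot: [-2.416, 1.569, -2.276]
force: [-3.6, -1.6, 5.5]
width: 53.0
```

Run:
```python
from h import *
st()
im=ctrl.get_image('wrist');cv2.imwrite('pics/w9.png',im)
t=ctrl.get_image('top');s=ctrl.get_image('scene')
cv2.imwrite('pics/d3.png',np.hstack([cv2.resize(t[160:300,370:480],(440,560),interpolation=2),cv2.resize(s[170:310,170:260],(360,560),interpolation=2)]))
```

```text
t 18.27 tcp [ 538.8 -268.8   33.1] jaw [98.02  0.1 ] F [-3.6  -1.62  5.49] w 53.0 q7 [ 0.46  0.83 -0.07  1.79  0.11  0.53  2.03]
```

View pics/d3.png

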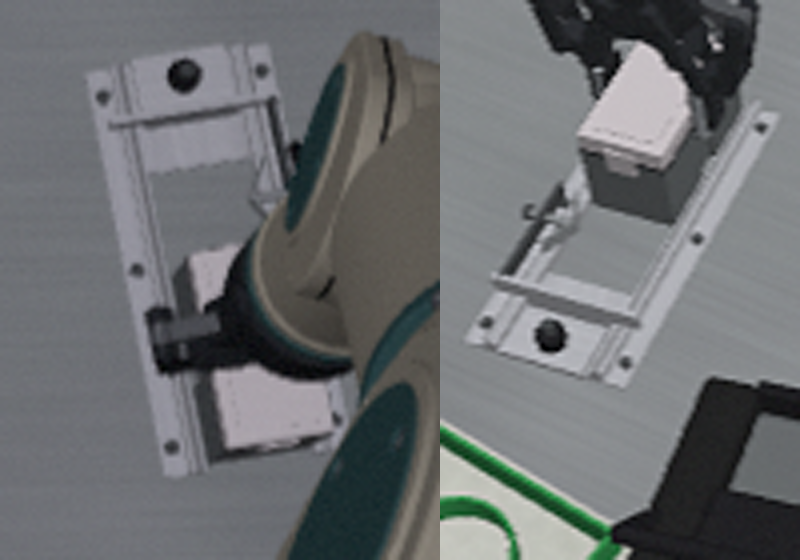

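View pics/w9.png

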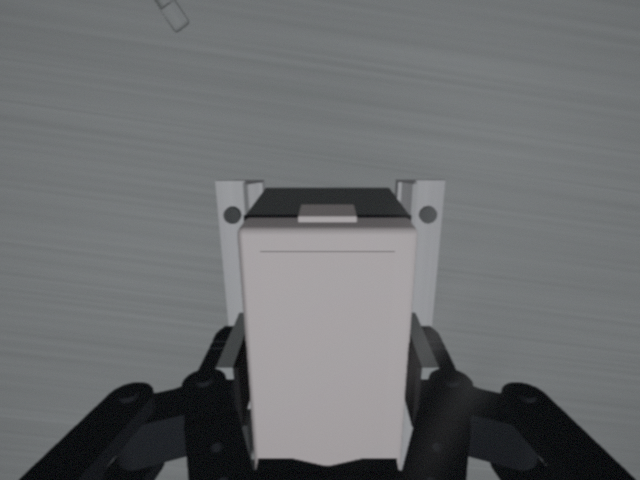

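>>> arm_command(series=[[0.3, 0, 0.05, 0.04, 0, 0, 0], [0.3, 0.2, 0.03, 0, 0, 0, 0], [0.3, 0.3, 0.043, 0, 0, 0, 0], [0.3, 0.3, 0.043, 0, 0, 0, 0], [0.3, 0.3, 0.043, 0, 0, 0, 0], [0.3, 0.3, 0.043, 0, 0, 0, 0], [0.3, 0.3, 0.043, 0, 0, 0, 0], [0.3, 0.2, 0.028, 0, 0, 0, 0], [0.3, 0.1, 0.014, 0, 0, 0, 0], [0.3, 0, 0, 0, 0, 0, 0]])

```text
clock: 19.25
eef_pos: [557.3, -264.8, 33.2]
tool_rot: [3.048, 1.566, -3.096]
force: [-8.2, -0.2, 9.1]
width: 53.2
```

Run:
```python
from h import *
st()
```

```text
t 19.25 tcp [ 557.3 -264.8   33.2] jaw [98.02  0.25] F [-8.23 -0.19  9.09] w 53.2 q7 [ 0.44  0.84 -0.07  1.75  0.1   0.56  2.02]
```

>>> arm_command(series=[[0.3, 0, 0, 0.06, 0, 0, 0], [0.3, 0.1, 0.014, 0, 0, 0, 0], [0.3, 0.2, 0.028, 0, 0, 0, 0], [0.3, 0.2, 0.028, 0, 0, 0, 0], [0.3, 0.2, 0.028, 0, 0, 0, 0], [0.3, 0.2, 0.028, 0, 0, 0, 0]])

```text
clock: 19.75
eef_pos: [566.9, -262.7, 33.2]
tool_rot: [2.781, 1.567, 2.921]
force: [-6.9, -0.1, 4.9]
width: 52.7
```

Run:
```python
from h import *
st()
im=ctrl.get_image('wrist');cv2.imwrite('pics/w10.png',im)
s=ctrl.get_image('scene')
cv2.imwrite('pics/d4.png',cv2.resize(s[170:270,160:280],(720,600),interpolation=2))
```

```text
t 19.75 tcp [ 566.9 -262.7   33.2] jaw [98.05  0.21] F [-6.87 -0.12  4.9 ] w 52.7 q7 [ 0.43  0.85 -0.07  1.72  0.1   0.58  2.01]
```

View pics/d4.png

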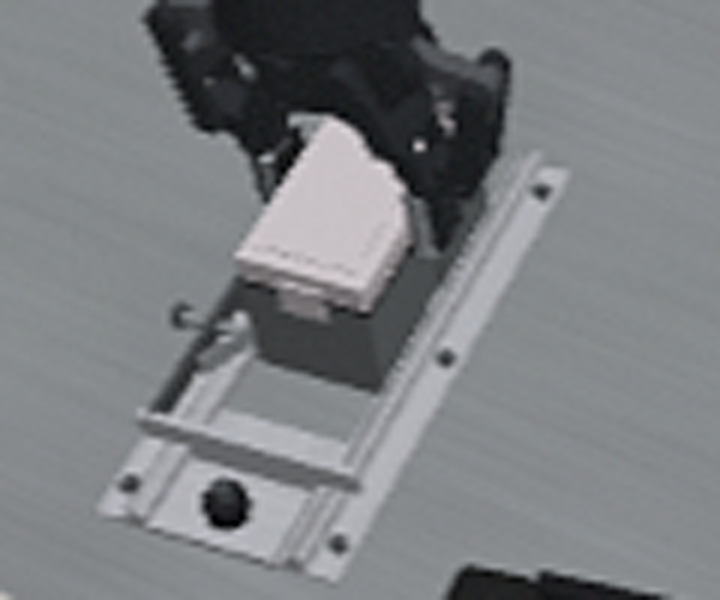

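>>> arm_command(series=[[0.3, 0.2, 0.028, 0, 0, 0, 0], [0.3, 0.2, 0.028, 0, 0, 0, 0], [0.3, 0.2, 0.028, 0, 0, 0, 0], [0.3, 0.2, 0.028, 0, 0, 0, 0], [0.3, 0.2, 0.028, 0, 0, 0, 0], [0.3, 0.2, 0.028, 0, 0, 0, 0]])

```text
clock: 20.35
eef_pos: [580.1, -260.7, 33.1]
tool_rot: [2.467, 1.569, 2.608]
force: [-5.5, -0.1, 3.0]
width: 52.8
```

>>> arm_command(series=[[0.3, 0.2, 0.028, 0, 0, 0, 0], [0.3, 0.2, 0.028, 0, 0, 0, 0], [0.3, 0.2, 0.028, 0, 0, 0, 0], [0.3, 0.2, 0.028, 0, 0, 0, 0], [0.3, 0.2, 0.028, 0, 0, 0, 0], [0.3, 0.2, 0.028, 0, 0, 0, 0]])

```text
clock: 20.85
eef_pos: [592.2, -259.0, 33.1]
tool_rot: [2.48, 1.569, 2.621]
force: [-4.5, 1.3, 2.7]
width: 52.8
```

Run:
```python
from h import *
T,_=st()
s=ctrl.get_image('scene')
cv2.imwrite('pics/d5.png',cv2.resize(s[170:270,160:280],(720,600),interpolation=2))
```

```text
t 20.85 tcp [ 592.2 -259.    33.1] jaw [9.808e+01 9.000e-02] F [-4.45  1.34  2.73] w 52.8 q7 [ 0.41  0.87 -0.07  1.66  0.1   0.62  2.  ]
```

View pics/d5.png

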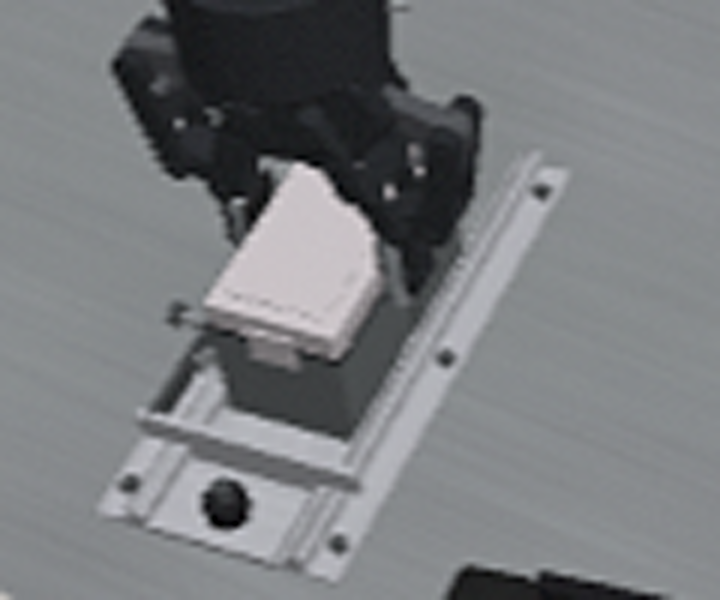

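>>> arm_command(series=[[0.3, 0.15, 0.021, 0, 0, 0, 0], [0.3, 0.15, 0.021, 0, 0, 0, 0], [0.3, 0.15, 0.021, 0, 0, 0, 0], [0.3, 0.15, 0.021, 0, 0, 0, 0], [0.3, 0.15, 0.021, 0, 0, 0, 0], [0.3, 0.15, 0.021, 0, 0, 0, 0]])

```text
clock: 21.4
eef_pos: [601.4, -258.1, 33.1]
tool_rot: [2.444, 1.57, 2.585]
force: [-4.6, 0.4, 2.5]
width: 52.8
```

>>> arm_command(series=[[0.3, 0.1, 0.014, 0, 0, 0, 0], [0.3, 0.1, 0.014, 0, 0, 0, 0], [0.3, 0.1, 0.014, 0, 0, 0, 0], [0.3, 0.1, 0.014, 0, 0, 0, 0]])

```text
clock: 21.73
eef_pos: [605.6, -257.8, 33.1]
tool_rot: [2.318, 1.571, 2.459]
force: [-3.6, 0.6, 0.4]
width: 52.5
```

>>> arm_command(series=[[0.3, 0.1, 0.014, 0, 0, 0, 0], [0.3, 0.1, 0.014, 0, 0, 0, 0], [0.3, 0.1, 0.014, 0, 0, 0, 0]])

```text
clock: 21.98
eef_pos: [608.8, -257.3, 33.2]
tool_rot: [0.71, 1.571, 0.851]
force: [-4.0, 1.9, -0.4]
width: 53.1
```

Run:
```python
from h import *
T,_=st()
s=ctrl.get_image('scene')
cv2.imwrite('pics/d6.png',cv2.resize(s[190:270,160:250],(720,640)[:1]+(600,),interpolation=2))
```

```text
t 21.98 tcp [ 608.8 -257.3   33.2] jaw [9.806e+01 1.000e-02] F [-3.96  1.89 -0.38] w 53.1 q7 [ 0.4   0.89 -0.07  1.62  0.09  0.64  1.99]
```

View pics/d6.png

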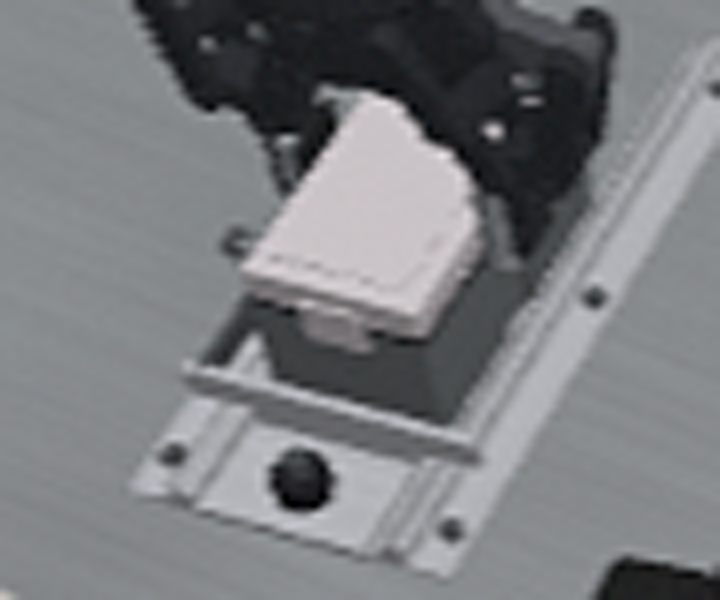

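>>> arm_command(series=[[0.3, 0.07, 0.01, 0, 0, 0, 0], [0.3, 0.07, 0.01, 0, 0, 0, 0], [0.3, 0.07, 0.01, 0, 0, 0, 0]])

```text
clock: 22.28
eef_pos: [611.4, -256.9, 33.1]
tool_rot: [-0.017, 1.569, 0.124]
force: [0.3, 1.2, -4.7]
width: 52.8
```

>>> arm_command(series=[[0.3, 0.06, 0.009, 0, 0, 0, 0], [0.3, 0.06, 0.009, 0, 0, 0, 0]])

```text
clock: 22.45
eef_pos: [612.5, -256.6, 33.1]
tool_rot: [0.117, 1.57, 0.258]
force: [-1.0, 1.2, -3.4]
width: 53.2
```

>>> arm_command(series=[[0.3, 0.05, 0.007, 0, 0, 0, 0], [0.3, 0.05, 0.007, 0, 0, 0, 0]])

```text
clock: 22.62
eef_pos: [613.1, -256.6, 33.2]
tool_rot: [0.422, 1.571, 0.563]
force: [-1.5, 0.5, -4.9]
width: 53.3
```

>>> arm_command(series=[[0.3, 0.05, 0.007, 0, 0, 0, 0], [0.3, 0.05, 0.007, 0, 0, 0, 0]])

```text
clock: 22.78
eef_pos: [614.0, -256.6, 33.2]
tool_rot: [-0.132, 1.571, 0.008]
force: [-0.5, 0.5, -5.2]
width: 52.9
```

>>> arm_command(series=[[0.3, 0.05, 0.007, 0, 0, 0, 0], [0.3, 0.05, 0.007, 0, 0, 0, 0]])

```text
clock: 22.95
eef_pos: [615.0, -256.5, 33.2]
tool_rot: [-0.05, 1.571, 0.091]
force: [-0.1, 1.2, -5.7]
width: 53.0
```

Run:
```python
from h import *
T,_=st()
s=ctrl.get_image('scene')
cv2.imwrite('pics/d7.png',cv2.resize(s[190:270,160:250],(720,600),interpolation=2)); st()
```

```text
t 22.95 tcp [ 615.  -256.5   33.2] jaw [9.807e+01 1.000e-02] F [-0.08  1.24 -5.73] w 53.0 q7 [ 0.39  0.89 -0.07  1.6   0.09  0.65  1.99]
t 23.0 tcp [ 615.2 -256.4   33.2] jaw [9.807e+01 2.000e-02] F [-0.85  1.22 -5.53] w 53.1 q7 [ 0.39  0.89 -0.07  1.6   0.09  0.65  1.99]
```

View pics/d7.png

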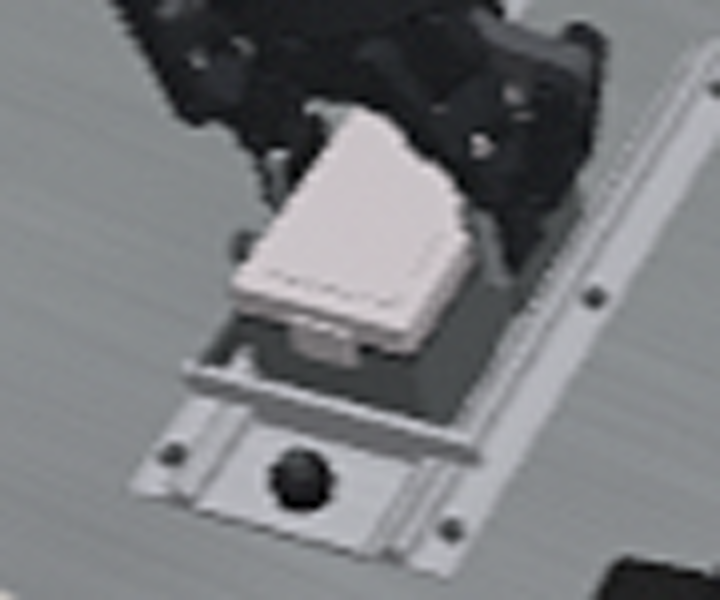

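>>> arm_command(series=[[0.3, 0.05, 0.007, -0.02, 0, 0, 0], [0.3, 0.05, 0.007, 0, 0, 0, 0]])

```text
clock: 23.17
eef_pos: [615.6, -256.5, 33.3]
tool_rot: [3.095, 1.57, -3.047]
force: [-1.1, 1.1, -5.0]
width: 52.6
```

>>> arm_command(series=[[0.3, 0.05, 0.007, 0, 0, 0, 0], [0.3, 0.05, 0.007, 0, 0, 0, 0]])

```text
clock: 23.33
eef_pos: [617.0, -256.4, 33.2]
tool_rot: [-0.912, 1.571, -0.771]
force: [-0.4, 1.4, -5.3]
width: 53.1
```

>>> arm_command(series=[[0.3, 0.05, 0.007, 0, 0, 0, 0], [0.3, 0.05, 0.007, 0, 0, 0, 0]])

```text
clock: 23.5
eef_pos: [617.5, -256.3, 33.2]
tool_rot: [-3.079, 1.57, -2.939]
force: [-1.9, 1.1, -2.2]
width: 53.2
```

>>> arm_command(series=[[0.3, 0.05, 0.007, 0, 0, 0, 0], [0.3, 0.05, 0.007, 0, 0, 0, 0]])

```text
clock: 23.67
eef_pos: [618.5, -256.2, 33.2]
tool_rot: [-2.962, 1.57, -2.822]
force: [-2.6, 0.8, -2.8]
width: 52.9
```

Run:
```python
from h import *
st()
im=ctrl.get_image('wrist');cv2.imwrite('pics/w11.png',im)
```

```text
t 23.67 tcp [ 618.5 -256.2   33.2] jaw [9.804e+01 4.000e-02] F [-2.65  0.85 -2.79] w 52.9 q7 [ 0.39  0.9  -0.07  1.59  0.09  0.66  1.99]
```

View pics/w11.png

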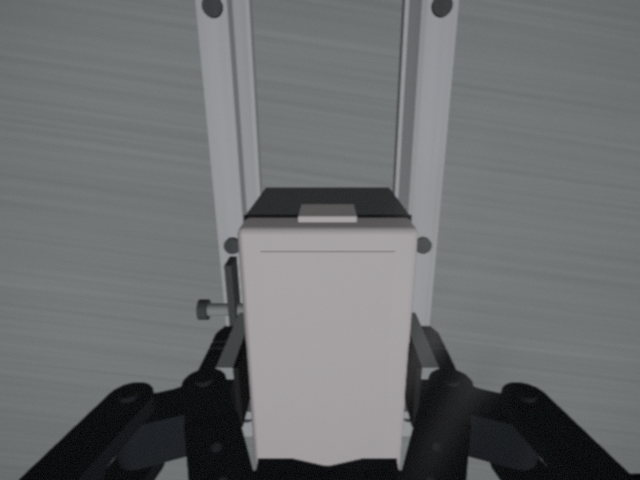

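>>> arm_command(series=[[0.3, 0.05, 0.007, 0, 0, 0, 0], [0.3, 0.05, 0.007, 0, 0, 0, 0]])

```text
clock: 23.88
eef_pos: [618.7, -256.2, 33.2]
tool_rot: [3.096, 1.568, -3.046]
force: [-6.0, -0.3, 2.1]
width: 53.3
```

>>> arm_command(series=[[0.3, 0.05, 0.007, 0, 0, 0, 0], [0.3, 0, 0, 0, 0, 0, 0]])

```text
clock: 24.05
eef_pos: [618.7, -256.2, 33.2]
tool_rot: [3.057, 1.567, -3.086]
force: [-6.4, 0.8, 1.4]
width: 52.7
```

>>> arm_command(series=[[0.3, 0.05, 0.007, 0, 0, 0, 0], [0.3, 0.05, 0.007, 0, 0, 0, 0], [0.3, 0, 0, 0, 0, 0, 0]])

```text
clock: 24.3
eef_pos: [618.7, -256.2, 33.3]
tool_rot: [3.034, 1.566, -3.109]
force: [-8.6, 0.9, 3.6]
width: 53.0
```

Run:
```python
from h import *
st()
s=ctrl.get_image('scene')
cv2.imwrite('pics/d8.png',cv2.resize(s[190:270,160:250],(720,600),interpolation=2)); st()
```

```text
t 24.3 tcp [ 618.7 -256.2   33.3] jaw [98.05  0.3 ] F [-8.64  0.93  3.61] w 53.0 q7 [ 0.39  0.9  -0.07  1.58  0.09  0.67  1.99]
t 24.35 tcp [ 618.7 -256.3   33.3] jaw [98.05  0.29] F [-8.56 -0.02  3.67] w 52.9 q7 [ 0.39  0.9  -0.07  1.58  0.09  0.67  1.99]
```

View pics/d8.png

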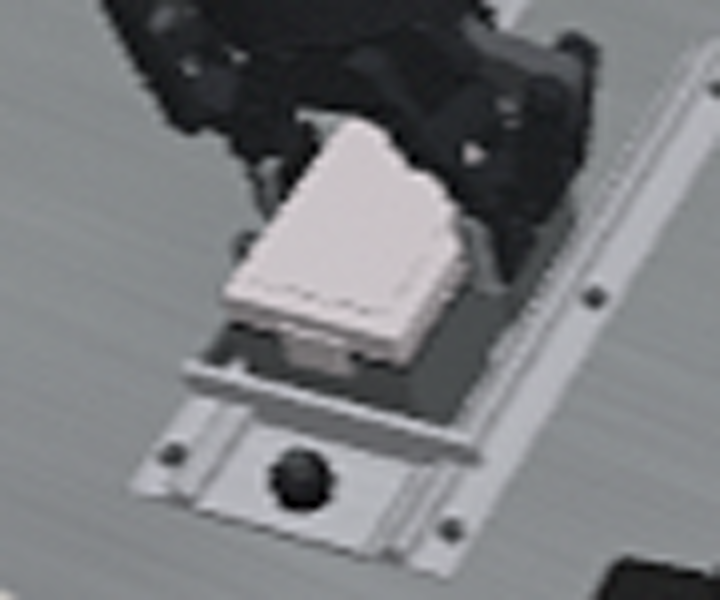

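>>> arm_command(series=[[0.3, -0.1, -0.014, 0, 0, 0, 0], [0.3, -0.05, -0.007, 0, 0, 0, 0], [0.3, 0, 0, 0, 0, 0, 0], [0.3, 0, 0, 0, 0, 0, 0]])

```text
clock: 24.68
eef_pos: [618.7, -256.2, 33.2]
tool_rot: [3.079, 1.569, -3.064]
force: [-5.9, -0.2, 1.5]
width: 52.6
```

>>> arm_command(series=[[0.9, 0, 0, 0, 0, 0, 0], [1, 0, 0, 0, 0, 0, 0], [1, 0, 0, 0, 0, 0, 0], [1, 0, 0, 0, 0, 0, 0], [1, 0, 0, 0, 0, 0, 0], [1, 0, 0, 0, 0, 0, 0], [1, 0, 0, 0.5, 0, 0, 0], [1, 0, 0, 1.5, 0, 0, 0], [1, 0, 0, 2.5, 0, 0, 0], [1, 0, 0, 3, 0, 0, 0], [1, 0, 0, 3, 0, 0, 0], [1, -1, 0, 3, 0, 0, 0], [1, -2, 0, 2, 0, 0, 0], [1, -2, 0, 1, 0, 0, 0], [1, -1, 0, 0, 0, 0, 0], [1, 0, 0, 0, 0, 0, 0], [1, 0, 0, 0, 0, 0, 0], [1, 0, 0, 0, 0, 0, 0]])

```text
clock: 26.18
eef_pos: [560.7, -255.5, 198.0]
tool_rot: [0.211, 1.57, 0.352]
force: [0.3, 0.4, -0.6]
width: 85.2
```

Run:
```python
from h import *
T,_=st()
im=ctrl.get_image('wrist');cv2.imwrite('pics/w12.png',im)
c=ctrl.calibration('wrist');W=T@c['T_tool_cam'];p=proj(c,[618,-257,62],W);print(p,lid(im,c,(int(p[0]),int(p[1])),W))
s=ctrl.get_image('scene');t=ctrl.get_image('top');cv2.imwrite('pics/e_scene.png',s);cv2.imwrite('pics/e_top.png',t)
cv2.imwrite('pics/d9.png',cv2.resize(s[170:270,160:280],(720,600),interpolation=2)); st()
```

```text
t 26.18 tcp [ 560.7 -255.5  198. ] jaw [9.809e+01 4.000e-02] F [ 0.25  0.41 -0.59] w 85.2 q7 [ 0.44  0.62 -0.09  1.65  0.07  0.88  2.03]
[315.15376944 300.20385103] (((617.267333984375, -256.2547912597656), (97.43365478515625, 51.56097412109375), 7.847416400909424), (316.2317418505104, 295.45970804522))
t 26.33 tcp [ 560.5 -255.4  197.5] jaw [9.81e+01 4.00e-02] F [ 0.85  0.02 -0.42] w 85.4 q7 [ 0.44  0.62 -0.09  1.65  0.07  0.88  2.03]
```

View pics/d9.png

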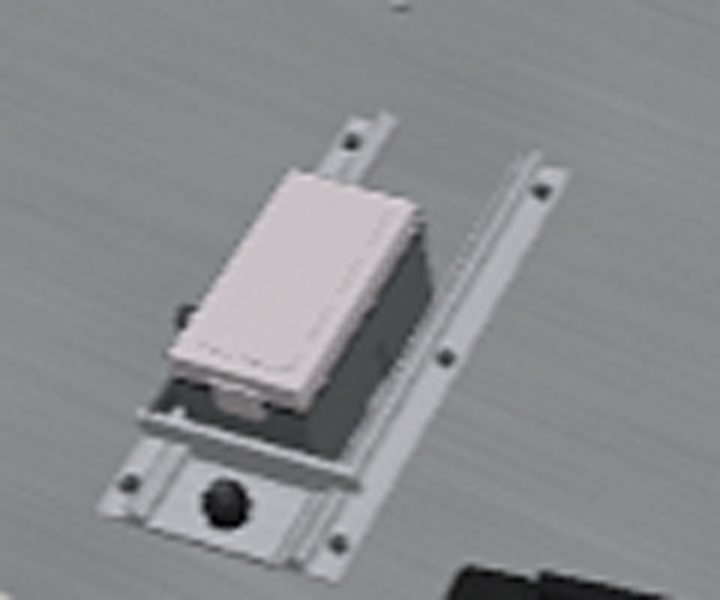

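View pics/w12.png

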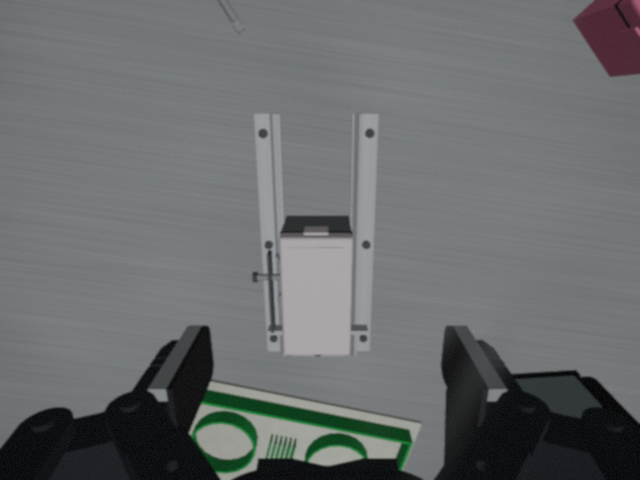

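View pics/e_scene.png

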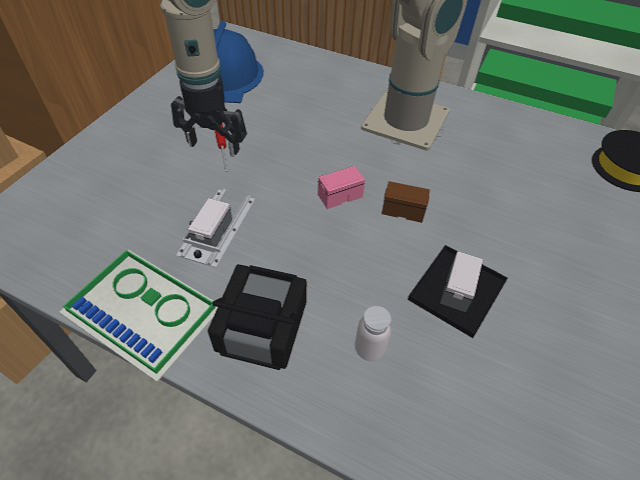

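Run:
```python
from h import *
im=cv2.imread('pics/w12.png');cv2.imwrite('pics/c12.png',cv2.resize(im[215:365,235:395],(640,600),interpolation=2))
T,_=st();c=ctrl.calibration('wrist');W=T@c['T_tool_cam']
for z in(13,18,23):print(onz(c,260,276,z,W).round(1),onz(c,270,276,z,W).round(1))
u=np.array([.990,.141,0]);v=np.array([-.141,.99,0]);b=np.array([617.8,-256.2,0])
print('groove mid',(b-27*v+[0,0,18]).round(1),'plate top edge px ends',[proj(c,b+50*u+k*v+[0,0,24],W).round(0) for k in(-40,40)])
cs=ctrl.calibration('scene');ct=ctrl.calibration('top')
print('scene plate if touching',[proj(cs,b+50*u+k*v+[0,0,24],cs['cam_to_world']).round(1) for k in(-36,0,36)])
t=cv2.imread('pics/e_top.png');cv2.imwrite('pics/c13.png',cv2.resize(t[160:290,370:480],(506,598),interpolation=2))
```

```text
t 26.33 tcp [ 560.5 -255.4  197.5] jaw [9.81e+01 4.00e-02] F [ 0.85  0.02 -0.42] w 85.4 q7 [ 0.44  0.62 -0.09  1.65  0.07  0.88  2.03]
[ 625.7 -305.9   13. ] [ 624.4 -297.2   13. ]
[ 623.4 -305.3   18. ] [ 622.2 -296.7   18. ]
[ 621.1 -304.7   23. ] [ 619.9 -296.3   23. ]
groove mid [ 621.6 -282.9   18. ] plate top edge px ends [array([273., 332.]), array([362., 332.])]
scene plate if touching [array([186.7, 237.7]), array([201.2, 241.8]), array([215.9, 246. ])]
```

View pics/c12.png

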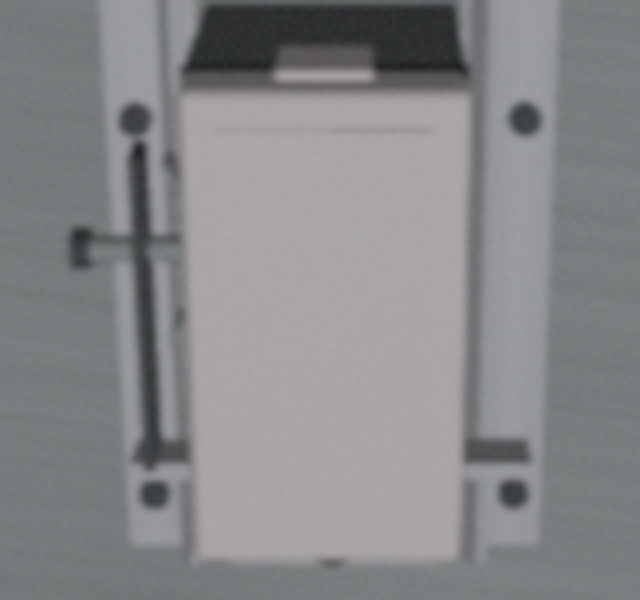

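View pics/c13.png

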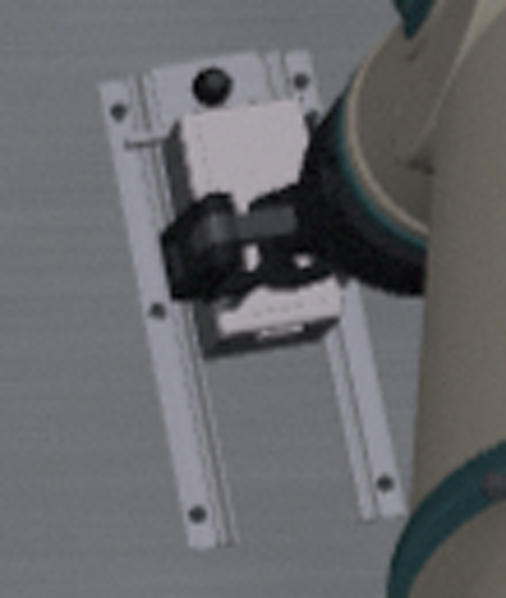

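Run:
```python
from h import *
t=ctrl.get_image('top');ct=ctrl.calibration('top')
print(lid(t,ct,(148,266),z=66))
for l in('splicer','dispenser','screwdriver'): print(l,[np.round(r['centre']) for r in ctrl.spot_in(l,'top')][:1])
print(ctrl.finish_job())
```

```text
(((510.3287353515625, 296.90020751953125), (96.76699829101562, 50.95246887207031), 3.592272996902466), (148.14395527603074, 266.03158630328437))
splicer [array([760., -34.,  92.])]
dispenser [array([706., 174.,  92.])]
screwdriver []
the job is handed in; nothing more can be done
None
```

I lifted both boxes, set the lighter one in the refill tray and slid the heavier one to the end stop. I handed the job in at about 26 s of the 69 s allowed. The hand-in gives no verdict.

- **Weights:** box_1 read about 2.0 N and box_2 about 6.4 N, so box_2 is the heavier.
- **Box_1 (lighter):** it stands in the black tray at about (510, 297) mm, near the tray's middle. Its measured position did not change after I let go.
- **Box_2 (heavier):**
  - **Sliding in:** I lowered it between the rails and slid it in. The sliding force fell away about 7 mm before the end, which fits the catch dropping into the groove. It then stopped moving while the push rose to about 9 N, which fits the end stop.
  - **After release:** the wrist camera showed the catch pin in line with the groove to about 1 mm and the box at 7.8° against the holder's 8.1°. I could not read the catch value itself; the click is judged from the force and the pictures.
- **Checks that fell short or disagreed:**
  - **Box heights:** two-view measurements of the lid tops scattered from 28 to 58 mm because the views were too close together. I used the stated 62 mm for the box tops and found the final heights by feeling for contact.
  - **Screwdriver:** the network did not find it in the last top picture, where I did not check whether the arm was in the way. The last scene picture shows it where it started.
  - **Splicer and dispenser:** the networks put both within about 4 mm of their starting places.

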